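# Shim the turntable stand level

### The arm

A 7-joint arm with a two-finger parallel gripper is mounted at the origin on the work surface. World frame = base frame: x ahead of the robot, y to its left, z up, the work surface at z = 0. Lengths are in mm, angles in rad, forces in N, time in s.
With the tool pointing down it reaches from about 425 to 875 mm from the base axis. Payload 8.4 kg.
Tool frame: the origin (TCP) lies between the finger pads; the fingertips stand 22 mm ahead of it and the grasp point (between the pads) lies 3 mm ahead of it; z points along the fingers, x is the direction in which the jaws open and shut, and the axes are right-handed (so a half turn about z gives the same grasp; the last joint's range is limited). The gripper opens to 85 mm and grips with 20 to 120 N. Pads are 22 mm wide; open, the fingers measure 114 mm over their backs; the gripper's body (76 mm by 85 mm) begins 54 mm behind the grasp point. The pads swing forward as they close: fully open they stand 13 mm farther back than shut.
Start: joints at [1.053, 0.333, 0.04, 1.465, -0.013, 1.343, -0.059], TCP at [264.307, -593.807, 253.308] pointing down, gripper open.
Joint ranges: [-2.58, 2.58], [-0.38, 2.09], [-1.3, 1.39], [0.25, 2.4], [-1.5, 4.64], [0.08, 2.09], [-2.65, 2.65]. Speed limits (rad/s): [2.22, 2.22, 2.79, 2.79, 3.14, 3.14, 3.14].

### API

Orientations are given as [roll, pitch, yaw] about the fixed x, y, z axes, in that order (R = Rz(yaw) Ry(pitch) Rx(roll)).
In Python, from plant import manip gives the robot as it stands.
- The arm moves only by the tool apply_moves, never from a script. Its argument "steps" is a list of rows, each a list of 7 numbers: the turn, a rotation vector about the tool's x, y, z in degrees, then the shift along the tool's x, y, z in cm, then the closure, from -1 (fully open) to 1 (shut). In form: [[ax, ay, az, x, y, z, jaw], ...]. A call has 1 to 20 rows; each row shifts and turns the commanded pose from where the row before left it, along the tool's axes as they then stand; what a row does not reach is not made up. A row lasts 1/8 s, in which the tool goes at most 62.5 mm and 10.7 degrees, less where a joint would pass 70% of its speed; a pose out of reach is approached as far as the arm can. A call with a gripper value outside its range is refused whole. The fingers move at their own pace and stop on an object; "squeeze" is the grip in N (left out, the last holds). Time passes only in rows, so rows that do not move let the fingers close. It gives the time, the measured TCP pose, the force and the opening at its end, in the units of the state.
- manip.state(): the state, without advancing time (a new reading comes with each control period).
- manip.capture(name): name is "scene" or "top"; returns a dict with "frame" (384x512x3 uint8, blue, green, red), "vertical_fov" (degrees; the focal length in pixels is half the picture's height over the tangent of half this angle, whatever the lens; pixels are square), "cx", "cy" (the principal point, pixels), "R" (3x3) and "t" (3): a world point X has camera coordinates R X + t. Camera axes: x right, y down, z forward; pixel columns grow to the right and rows downward; lengths in mm; the calibration is good to about 2 mm. A picture is of the moment at which its call begins. There is no depth.
- manip.close_job(): hands the job in, once; it reports no verdict.
The state is a dict: "time_s": time; "joint_positions": joint angles; "joint_vel": joint speeds; "joint_efforts": joint torques, N m; "position": TCP position; "eef_rot": TCP orientation; "contact_force": force on the tool from outside, world axes, zero at the start; "moment": the same for the moment, N m; "grip_width": opening from 0.0 (shut) to 1.0 (fully open).
Only numpy, scipy, OpenCV 4.12 (cv2) and the standard library are available. Lean on these libraries where they do the work, as an engineer would, in place of code of your own. Each camera call takes 0.05 s, during which the arm holds its last target. There are 200 camera calls.

### The job

The turntable stand on the bench leans down onto its short leg: pick up the orange wedge shim and slide it, flat on the bench and thin end first, under the rubber foot of that leg until the bubble of the red level on top sits between its two black lines. Then let go and leave the shim holding the stand there. Move the stand only by means of the shim - do not push or lift it with the gripper - and leave the spare motor, the weight and the screwdriver where they are.

Things in the scene. Friction and masses are not known exactly. Their poses are not given: they have to be found in the camera images.
- shim_center (a point): Loose orange plastic wedge shim, 120 long (x) x 30 wide (y), about 70 g, flat on the bench; this is its centre, 14 mm above its underside; x points to the thin end. Thin end (x=+60) is 3 thick; the top rises evenly, 1 in 5, to 22 at x=-35; from x=-35 to -60 a square tail block 28 high: grip it across the 30 mm width. Friction holds it where it is pushed to.
- shim: The same wedge shim; origin at the centre of its underside, x to the thin end.
- stand: Turntable stand: blue square deck with a paper disc and a red level on top, two thick rear legs, one thin short front leg (foot load about 4 N). It rocks about a level pivot through the rear feet, along y at x=+60, 14 above the bench; origin: on the bench below the deck's middle. x runs away from the front leg, z up. It starts leaning 2.6 degrees down to the front leg, against a stop.
- deck_corner (a point): Tip of the deck's corner that points to the stand's -x (deck 233 square, 8 thick), at its underside: 115 above the bench at the start, 125 when level. It overhangs the front leg's axis by 65 mm, so bring the shim in low below it. The shim's tail ends about there and a gripper pointing straight down would hit the corner: lean it back 35 to 40 degrees, fingers pointing ahead and down along the stand's +x.
- foot (a point): Lowest point of the ball-shaped rubber foot (30 diameter) of the front leg, 160 from the pivot; an orange cap (18 diameter) on the deck marks it from above. It starts 4 to 10 mm above the bench (the thin end fits under); when level, 11 to 17: this differs from start to start, so watch the bubble. Slide the shim along the stand's +x.
- level_mid (a point): Middle of the yellow-green vial on top of the red level (160 x 32 x 18 mm), which is fixed on the disc along the stand's x. Axes as the stand's.
- bubble (a joint): Position (m) of the white bubble (24 x 14 mm) along the vial: 0 centred, positive to the stand's +x (the high side). About +0.036 at the start; it goes to 0 and then negative as the shim goes in, about 1 mm per mm of shim travel once the foot rides on the slope. The black lines' inner edges are 19.7 mm from the middle: the bubble is between them within about 7.5 mm of 0.
- spare_motor: Bystander: black cylinder 38 diameter, 60 high, with a thin 14 mm shaft on top, standing on the bench; origin at its underside. It and the shim may swap places.
- weight: Bystander: small steel weight with a knob, 40 diameter, 44 high, on the bench; origin at its underside.
- screwdriver: Bystander: screwdriver lying on the bench; its x axis runs from handle to tip.

How it is judged (in metres and radians):
On the way, in this order (a step that is already met when the one before it is completed fails the run):
1. the foot rides on the shim lying flat, the bubble not yet between the lines (contact force between shim and stand above 0.5 N and value of joint bubble above 0.01 m and angle between shim's own z axis and vertical below 0.1 rad), for 0.1 s.
2. the bubble is between the lines, the foot on the shim (contact force between shim and stand above 0.5 N and value of joint bubble between -0.0075 and 0.0075 m), for 0.2 s.
At the end, for the whole second after the job is handed in: The bubble rests within 7.5 mm of the middle of the vial, the foot bears on the shim with more than 0.5 N, and the shim lies flat (within 0.06 rad) and still on the bench, released (all of step 2 and angle between shim's own z axis and vertical below 0.06 rad and linear speed of shim below 0.01 m/s); the robot touches nothing.
It fails at once if the gripper or arm pushes or lifts the stand with more than 2 N (contact force between any of the fingers, the arm and stand above 2 N).
It fails at once if the spare motor, the weight or the screwdriver is moved by more than 30 mm (distance of any of spare_motor, weight, screwdriver from where it was at the start of the episode above 0.03 m).
It also fails if it takes over 53 s, if anything falls off the work surface, if the arm or the gripper's body presses on something with over 40 N, if the wrist force passes 120 N, or if a joint passes its speed limit or range.

## Working session

There is one attempt and no reset: what is moved stays moved. The work goes in short steps, Python scripts to look and compute and a tool call to move; the robot and the scene stay as the last step left them, time stands still between calls to the robot, and variables do not carry over. Pictures are saved under pics/ and viewed, about 8 in all and at most 12, crops included, and the job is handed in when it is done.

Besides the shell and the picture viewer there is one more tool, called after "Request:" as name([rows], argument=value, ...), one row to a line, values as JSON. apply_moves: Moves the arm, as the interface text tells. Its arguments: {"type":"object","properties":{"steps":{"type":"array"},"squeeze":{"type":"number"}},"required":["steps"]}

```bash
ls; mkdir -p pics; cat > h.py <<'E'
import numpy as np, cv2
from plant import manip
def cam(n):
    d=manip.capture(n); d['R']=np.array(d['R']);d['t']=np.array(d['t']).ravel()
    d['f']=d['frame'].shape[0]/2/np.tan(np.radians(d['vertical_fov'])/2); return d
def ray(d,u,v):
    c=-d['R'].T@d['t']; r=d['R'].T@np.array([(u-d['cx'])/d['f'],(v-d['cy'])/d['f'],1]); return c,r
def onz(d,u,v,z):
    c,r=ray(d,u,v); return c+r*(z-c[2])/r[2]
def proj(d,X):
    p=d['R']@np.array(X,float)+d['t']; return d['f']*p[:2]/p[2]+[d['cx'],d['cy']]
E
python3 - <<'E'
from h import *
for n in('top','scene'):
    d=cam(n); cv2.imwrite(f'pics/{n}0.png',d['frame']); print(n,d['f'],d['cx'],d['cy'],d['R'].round(3).tolist(),(-d['R'].T@d['t']).round(0), [k for k in d])
print(manip.state())
E
```

```text
pics
top 384.97186775331994 251.1182839804571 195.3866960103427 [[-0.013, -1.0, 0.001], [-0.983, 0.012, -0.183], [0.183, -0.003, -0.983]] [ 444.  -84. 1167.] ['frame', 'vertical_fov', 'cx', 'cy', 'R', 't', 'f']
scene 360.6774295763468 253.2714963579601 193.0052805666188 [[-0.878, 0.479, -0.018], [0.363, 0.64, -0.677], [-0.313, -0.601, -0.736]] [903. 506. 821.] ['frame', 'vertical_fov', 'cx', 'cy', 'R', 't', 'f']
{'time_s': 0.1, 'joint_positions': array([ 1.05281398,  0.33382484,  0.03987939,  1.466169  , -0.01341259,
        1.34327434, -0.05850217]), 'joint_vel': array([-0.0010152 , -0.00028205,  0.00058941, -0.00326474,  0.00161473,
       -0.00153782, -0.00035941]), 'joint_efforts': array([ 4.79509297e-03, -6.60010529e+01,  1.37075152e+00, -4.06466854e+01,
        1.71506312e-02,  8.99792154e-03,  5.74725095e-05]), 'position': array([ 264.15288777, -593.50451662,  252.52697593]), 'eef_rot': array([ 3.14150912e+00,  1.40701698e-03, -1.15204022e+00]), 'contact_force': array([-0.07483057, -0.02796249, -0.24965528]), 'moment': array([ 0.02132139, -0.04552817,  0.01521915]), 'grip_width': 1.0025930667141907}
```

View pics/top0.png

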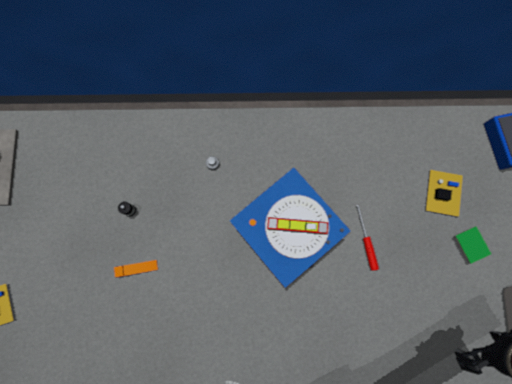

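View pics/scene0.png

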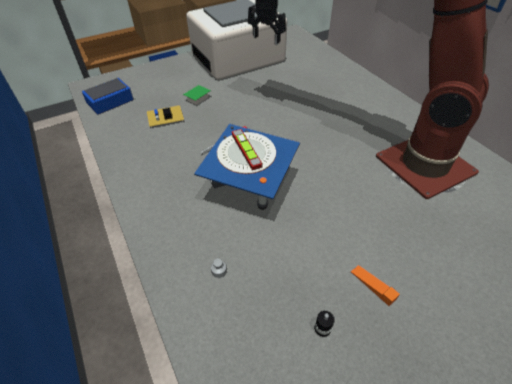

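The top view shows the shim at about (136,269) with its tail to the left, the cap at (252,222), the level from (270,224) to (327,228), the motor at (127,209) and the weight at (212,163). Next I measure these.

```bash
cat >> h.py <<'E'
def orange(fr):
    h=cv2.cvtColor(fr,cv2.COLOR_BGR2HSV); return cv2.inRange(h,(5,150,120),(18,255,255))
def blobs(m,amin=15):
    n,l,s,c=cv2.connectedComponentsWithStats(m); return [(i,s[i],c[i],l==i) for i in range(1,n) if s[i,4]>=amin]
def mask(fr,lo,hi): return cv2.inRange(cv2.cvtColor(fr,cv2.COLOR_BGR2HSV),lo,hi)
E
python3 - <<'E'
from h import *
D={}
for n in('top','scene'):
    d=cam(n);D[n]=d;fr=d['frame']
    print(n)
    for i,s,c,m in blobs(orange(fr),8):
        r=cv2.minAreaRect(np.argwhere(m)[:,::-1].astype(np.float32)); print(' or',s[4],c.round(1),[np.round(x,1).tolist() for x in r[:2]],round(r[2],1), onz(d,*c,125).round(0) if s[4]<80 else onz(d,*c,11).round(0))
        if s[4]>100:
            print(cv2.boxPoints(r).round(1).tolist(), [onz(d,*p,10).round(0)[:2].tolist() for p in cv2.boxPoints(r)])
    k=fr
    rd=mask(fr,(0,120,80),(4,255,255))|mask(fr,(174,120,80),(180,255,255))
    for i,s,c,m in blobs(rd,20): print(' red',s,c.round(1))
    for i,s,c,m in blobs(mask(fr,(26,120,120),(45,255,255)),8): print(' yel',s,c.round(1),onz(d,*c,150).round(0))
    for i,s,c,m in blobs(mask(fr,(100,150,60),(125,255,255)),500):
        p=np.argwhere(m)[:,::-1].astype(np.float32);r=cv2.minAreaRect(p); print(' blue',s[4],[onz(d,*q,125).round(0)[:2].tolist() for q in cv2.boxPoints(r)],cv2.boxPoints(r).round(0).tolist())
# crop
a=cv2.resize(D['top']['frame'][150:300,100:360],None,fx=3,fy=3,interpolation=cv2.INTER_CUBIC); cv2.imwrite('pics/t1.png',a)
E
```

```text
top
 or 10 [282.5 219. ] [[282.5, 219.0], [9.0, 0.0]] 180.0 [ 571. -172.  125.]
 or 22 [252.1 222.1] [[252.0, 222.0], [4.0, 4.0]] 90.0 [564. -89. 125.]
 or 11 [294. 220.] [[294.0, 220.0], [10.0, 0.0]] 180.0 [ 568. -203.  125.]
 or 10 [306.5 221. ] [[306.5, 221.0], [9.0, 0.0]] 180.0 [ 565. -237.  125.]
 or 21 [282.7 227.7] [[283.6, 228.2], [16.2, 4.6]] 21.8 [ 548. -171.  125.]
 or 11 [301. 230.] [[301.0, 230.0], [10.0, 0.0]] 180.0 [ 541. -221.  125.]
 or 11 [312.9 230.9] [[312.5, 230.5], [1.0, 9.0]] 90.0 [ 538. -253.  125.]
 or 432 [135.2 268.2] [[135.4, 268.3], [10.3, 43.1]] 80.0 [445. 258.  11.]
[[113.30000305175781, 267.0], [155.6999969482422, 259.5], [157.5, 269.6000061035156], [115.0999984741211, 277.1000061035156]] [[449.0, 323.0], [469.0, 198.0], [440.0, 192.0], [420.0, 316.0]]
 red [268 228  16   2  20] [275.3 228.6]
 red [297 231  30   3  34] [312.6 231.9]
 red [363 237  16  34 280] [370.4 253.6]
 yel [278 220  32  10 221] [291.6 224.3] [ 554. -193.  150.]
 yel [310 223   8   8  17] [315.  227.2] [ 545. -255.  150.]
 blue 47461 [[942.0, 636.0], [1252.0, 669.0], [1233.0, -885.
[... 1505 characters left out ...]
04.0], [444.0, 191.0], [407.0, 306.0], [438.0, 317.0]]
 red [469  11  12  23  95] [476.2  19.4]
 red [443  81  38  22 144] [464.7  87.6]
 red [232 132  30  37  90] [246.3 154.7]
 red [381 148  97  49 894] [432. 174.]
 yel [237 136  20  23 162] [247.7 148.6] [ 549. -201.  150.]
 blue 14845 [[1222.0, 119.0], [1158.0, -1111.0], [888.0, -952.0], [1097.0, 188.0]] [[0.0, 383.0], [0.0, 72.0], [79.0, 72.0], [79.0, 383.0]]
 blue 632 [[902.0, -804.0], [741.0, -752.0], [775.0, -601.0], [923.0, -650.0]] [[83.0, 91.0], [131.0, 86.0], [133.0, 109.0], [85.0, 114.0]]
 blue 2323 [[715.0, -203.0], [560.0, -428.0], [391.0, -176.0], [559.0, -4.0]] [[195.0, 175.0], [212.0, 116.0], [298.0, 143.0], [281.0, 201.0]]
```

View pics/t1.png

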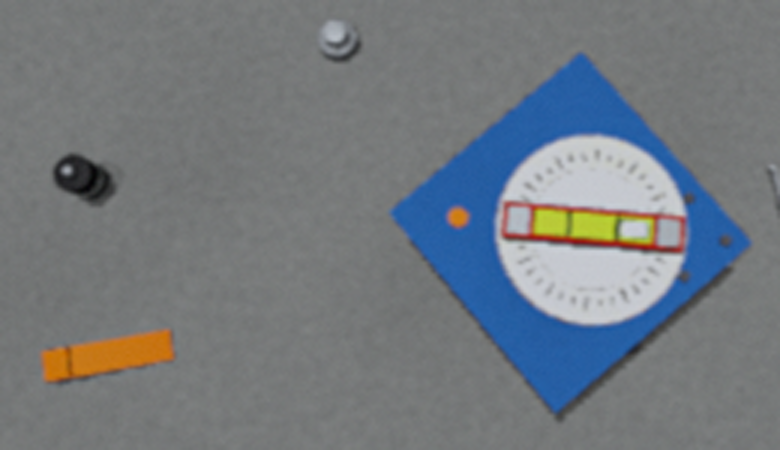

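The zoomed crop shows the shim's tail block at crop (43–70, 348–382). The deck's front corner is at (391,212), the cap at (458,217) and the rear corner at (750,243). The bubble, at (633,230), lies right of the right black line. Next I get poses from these points.

```bash
cat >> h.py <<'E'
from scipy.spatial.transform import Rotation as Ro
def tri(d1,p1,d2,p2):
    A=[];b=[]
    for d,p in((d1,p1),(d2,p2)):
        c,r=ray(d,*p); r/=np.linalg.norm(r); M=np.eye(3)-np.outer(r,r); A.append(M); b.append(M@c)
    return np.linalg.lstsq(np.vstack(A),np.hstack(b),rcond=None)[0]
def tool(s=None):
    s=s or manip.state(); return np.array(s['position']),Ro.from_euler('xyz',s['eef_rot'])
def delta(P,R=None):
    p,q=tool(); 
    print('tcp',p.round(1),'shift now-axes cm',(q.inv().apply(np.array(P)-p)/10).round(2), end=' ')
    if R is not None: print('rotvec deg',(q.inv()*R).as_rotvec(degrees=True).round(1),'shift target-axes cm',(R.inv().apply(np.array(P)-p)/10).round(2))
    else: print()
def toolR(yaw,lean): # yaw: heading of +x_shim; lean deg
    h=np.array([np.cos(yaw),np.sin(yaw),0]);x=np.cross([0,0,1],h);x=-x if 0 else x
    z=np.sin(np.radians(lean))*h-np.cos(np.radians(lean))*np.array([0,0,1]); y=np.cross(z,x)
    return Ro.from_matrix(np.c_[x,y,z])
E
python3 - <<'E'
from h import *
t=cam('top');s=cam('scene')
f=lambda u,v:((u+.5)/3-.5+100,(v+.5)/3-.5+150)
a=onz(t,*f(170,330),3);b=onz(t,*f(174,360),3);c=onz(t,*f(43,351),28);e=onz(t,*f(46,382),28)
thin=(a+b)/2;tail=(c+e)/2;d=(thin-tail)[:2];print('thin',thin,'tail',tail,'len',np.hypot(*d),'yaw',np.degrees(np.arctan2(d[1],d[0])))
print('w',np.hypot(*(a-b)[:2]),np.hypot(*(c-e)[:2]))
fc=onz(t,*f(391,212),123);rc=onz(t,*f(750,243),138);d=(rc-fc)[:2]
print('corner',fc,'rear',rc,np.hypot(*d),'yaw',np.degrees(np.arctan2(d[1],d[0])))
l1=onz(t,*f(503.5,220),147);l2=onz(t,*f(684,233.5),154);d=(l2-l1)[:2];print('level',l1,l2,np.hypot(*d),np.degrees(np.arctan2(d[1],d[0])))
m=(onz(t,*f(581,54),130)+onz(t,*f(557,415),130))/2;print('mid by sides',m)
print('cap tri',tri(t,(252.1,222.1),s,(262.7,180)))
r=toolR(np.radians(-81),40).as_matrix();print(r.round(2))
E
```

```text
thin [454.32300115 195.50989468   3.        ] tail [435.181376   312.19588106  28.        ] len 118.245597088486 yaw -80.68395128412723
w 29.7676273212056 29.81404718007178
corner [569.69210808 -28.48395227 123.        ] rear [ 536.04813626 -349.2488758   138.        ] 322.5244998547147 yaw -95.98767161182221
level [ 558.40081255 -129.50572624  147.        ] [ 543.6940546  -287.60329617  154.        ] 158.7801320873597 -95.31454827836227
mid by sides [ 551.13382214 -189.37444336  130.        ]
cap tri [563.39455636 -88.62979304 128.81946226]
[[ 0.99  0.12  0.1 ]
 [ 0.16 -0.76 -0.63]
 [-0.    0.64 -0.77]]
```

Request:
apply_moves([
  [0, 0, -9.4, 0, 0, 0, -1],
  [0, 0, -9.4, 0, 0, 0, -1],
  [0, 0, -9.4, 0, 0, 0, -1],
  [0, 0, -9.4, 0, 0, 0, -1],
  [0, 0, -9.4, 0, 0, 0, -1],
  [0, 0, -9.4, 0, 0, 0, -1],
  [0, 0, -9.4, 0, 0, 0, -1],
  [0, 0, -9.4, 0, 0, 0, -1],
  [0, 0, 0, 4, -1.55, 0, -1],
  [0, 0, 0, 4, -1.55, 0, -1],
  [0, 0, 0, 4, -1.55, 0, -1],
  [0, 0, 0, 4, -1.55, 0, -1],
  [0, 0, 0, 4, -1.55, 0, -1],
  [0, 0, 0, 4, -1.55, 0, -1],
  [0, 0, 0, 4, -1.55, 0, -1],
  [0, 0, 0, 4, -1.55, 0, -1],
], squeeze=40)

```text
time_s: 2.3
position: [561.4, -419.6, 253.3]
eef_rot: [3.142, 0.0, 0.16]
contact_force: [-0.0, 0.1, -0.2]
grip_width: 0.999
```

Request:
apply_moves([
  [0, 0, 0, 0.7, -4.15, 0, -1],
  [0, 0, 0, 0.7, -4.15, 0, -1],
  [0, 0, 0, 0.7, -4.15, 0, -1],
  [0, 0, 0, 0.7, -4.15, 0, -1],
  [0, 0, 0, 0.7, -4.15, 0, -1],
  [0, 0, 0, 0.7, -4.15, 0, -1],
  [0, 0, 0, 0.7, -4.15, 0, -1],
  [0, 0, 0, 0.7, -4.15, 0, -1],
  [0, 0, 0, 0.7, -4.15, 0, -1],
  [0, 0, 0, 0.7, -4.15, 0, -1],
  [0, 0, 0, -0.8, -4.3, 0, -1],
  [0, 0, 0, -0.8, -4.3, 0, -1],
  [0, 0, 0, -0.8, -4.3, 0, -1],
  [0, 0, 0, -0.8, -4.3, 0, -1],
  [0, 0, 0, -0.8, -4.3, 0, -1],
  [0, 0, 0, -0.8, -4.3, 0, -1],
  [0, 0, 0, -0.8, -4.3, 0, -1],
  [0, 0, 0, -0.8, -4.3, 0, -1],
  [0, 0, 0, -0.8, -4.3, 0, -1],
  [0, 0, 0, 0, 0, 0, -1],
])

```text
time_s: 4.8
position: [427.8, 374.6, 253.5]
eef_rot: [-3.14, 0.001, 0.166]
contact_force: [0.5, -0.4, 0.1]
grip_width: 1.001
```

Request:
apply_moves([
  [-8, 0, 0, 0, 0, 0, -1],
  [-8, 0, 0, 0, 0, 0, -1],
  [-8, 0, 0, 0, 0, 0, -1],
  [-8, 0, 0, 0, 0, 0, -1],
  [-8, 0, 0, 0, 0, 0, -1],
  [0, 0, 0, 0, 0, 0, -1],
])

```text
time_s: 5.55
position: [429.4, 371.8, 251.0]
eef_rot: [2.442, 0.004, 0.163]
contact_force: [0.3, 0.2, -0.6]
grip_width: 1.003
```

```bash
python3 - <<'E'
from h import *
y=np.radians(-80.7);h=np.array([np.cos(y),np.sin(y),0])
G=np.array([444.8,253.8,27])-55*h; R=toolR(y,40)
delta(G-R.apply([0,0,80]),R); delta(G,R); print(manip.state()['joint_positions'].round(2),manip.state()['time_s'])
E
```

```text
tcp [429.4 371.8 251. ] shift now-axes cm [-0.32 -9.53 13.26] rotvec deg [0.1 0.2 0.2] shift target-axes cm [-0.39 -9.5  13.27]
tcp [429.4 371.8 251. ] shift now-axes cm [-0.3  -9.54 21.25] rotvec deg [0.1 0.2 0.2] shift target-axes cm [-0.39 -9.5  21.27]
[-0.6   0.59 -0.66  1.37  0.67  1.93 -1.09] 5.55
```

Request:
apply_moves([
  [0, 0, 0, -0.1, -2.4, 3.3, -1],
  [0, 0, 0, -0.1, -2.4, 3.3, -1],
  [0, 0, 0, -0.1, -2.4, 3.3, -1],
  [0, 0, 0, -0.1, -2.35, 3.4, -1],
  [0, 0, 0, 0, 0, 0, -1],
  [0, 0, 0, 0, 0, 1.5, -1],
  [0, 0, 0, 0, 0, 1.5, -1],
  [0, 0, 0, 0, 0, 1.5, -1],
  [0, 0, 0, 0, 0, 1.5, -1],
  [0, 0, 0, 0, 0, 0, -1],
])

```text
time_s: 6.8
position: [434.5, 318.8, 43.3]
eef_rot: [2.442, 0.001, 0.16]
contact_force: [0.1, -0.8, 1.5]
grip_width: 0.997
```

```bash
python3 - <<'E'
from h import *
y=np.radians(-80.7);h=np.array([np.cos(y),np.sin(y),0])
G=np.array([444.8,253.8,27])-55*h; R=toolR(y,40)
delta(G,R); print(manip.state()['joint_positions'].round(2),manip.state()['time_s'])
s=cam('scene');t=cam('top')
p=proj(s,G).astype(int);q=proj(t,G).astype(int)
a=cv2.resize(s['frame'][p[1]-70:p[1]+50,p[0]-60:p[0]+70],(520,480)[:2],interpolation=cv2.INTER_CUBIC)
b=cv2.resize(t['frame'][max(q[1]-60,0):q[1]+60,q[0]-33:q[0]+32],(260,480),interpolation=cv2.INTER_CUBIC)
cv2.imwrite('pics/g.png',np.hstack([a,b]));print(p,q)
E
```

```text
tcp [434.5 318.8  43.3] shift now-axes cm [-0.03 -0.22  1.94] rotvec deg [ 0.1  0.2 -0.1] shift target-axes cm [-0.04 -0.22  1.94]
[-0.55  0.74 -0.61  1.62  0.74  1.6  -1.25] 6.8
[393 295] [116 271]
```

View pics/g.png

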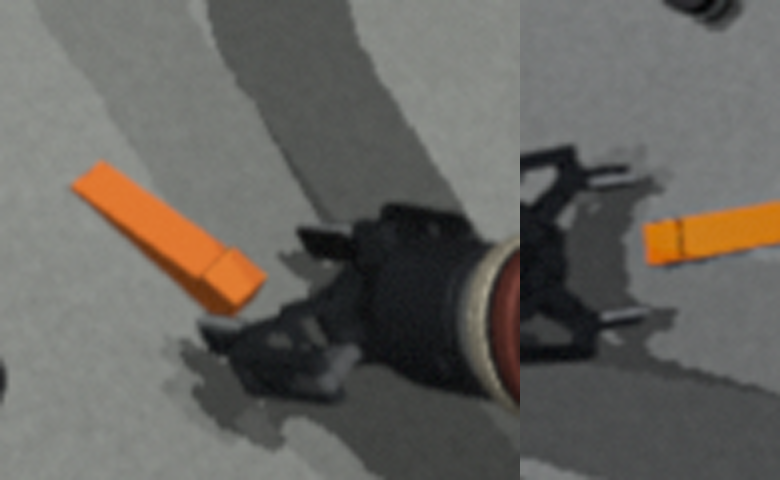

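In the picture the open fingers straddle the shim's tail, with its tail face at about (235,290) in the left half and (645,245) in the right. It is well centred, so I advance and close.

Request:
apply_moves([
  [0, 0, 0, 0, -0.1, 1.0, -1],
  [0, 0, 0, 0, -0.1, 0.9, -1],
  [0, 0, 0, 0, 0, 0, -1],
  [0, 0, 0, 0, 0, 0, 0],
  [0, 0, 0, 0, 0, 0, 0.4],
  [0, 0, 0, 0, 0, 0, 1],
  [0, 0, 0, 0, 0, 0, 1],
  [0, 0, 0, 0, 0, 0, 1],
  [0, 0, 0, 0, 0, 0, 1],
  [0, 0, 0, 0, 0, 0, 1],
  [0, 0, 0, 0, 0, 0, 1],
], squeeze=60)

```text
time_s: 8.28
position: [436.2, 310.1, 28.6]
eef_rot: [2.444, -0.0, 0.161]
contact_force: [-1.5, 2.7, 6.1]
grip_width: 0.335
```

Request:
apply_moves([
  [0, 0, 0, 0, 0.64, -0.77, 1],
  [0, 0, 0, 0, 0.64, -0.77, 1],
  [0, 0, 0, 0, 0.64, -0.77, 1],
  [0, 0, 0, 0, 0, 0, 1],
])

```text
time_s: 8.78
position: [436.5, 310.2, 59.3]
eef_rot: [2.444, -0.001, 0.16]
contact_force: [0.1, 0.8, -0.6]
grip_width: 0.334
```

```bash
cat >> h.py <<'E'
def look(name,P,n='scene',w=65,hh=60):
    s=cam(n);p=proj(s,P).astype(int);y0=max(p[1]-hh,0);x0=max(p[0]-w,0)
    a=s['frame'][y0:p[1]+hh,x0:p[0]+w];cv2.imwrite(name,cv2.resize(a,None,fx=4,fy=4,interpolation=cv2.INTER_CUBIC));print(name,'x0,y0',x0,y0);return s
E
python3 - <<'E'
from h import *
st=manip.state();print(st['contact_force'].round(1),st['grip_width'])
p,q=tool(st)
s=look('pics/lift.png',p+[0,-60,0])
y=np.radians(-95.6);h=np.array([np.cos(y),np.sin(y),0]);foot=np.array([563.3,-93.5,0]);R=toolR(y,40)
# shim thin end 25mm before foot: centre at foot-85h ; TCP 55 behind centre
T=foot-(85+55)*h; T[2]=p[2]; delta(T,R)
E
```

```text
[ 0.1  0.8 -0.6] 0.33391919543043275
pics/lift.png x0,y0 314 209
tcp [436.3 309.9  58.7] shift now-axes cm [ 9.67 21.74 18.15] rotvec deg [-0.  -9.5 11.3] shift target-axes cm [16.57 19.12 15.97]
```

View pics/lift.png

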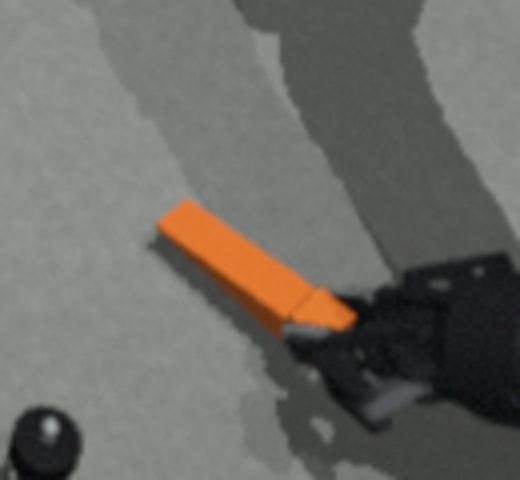

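The shim is lifted and held at the tail (crop (290–350, 290–340)), roughly level, and the motor is clear of it. Next I turn it to the stand's axis and carry it over.

Request:
apply_moves([
  [0, -3.2, 3.8, 0, 0, 0, 1],
  [0, -3.2, 3.8, 0, 0, 0, 1],
  [0, -3.1, 3.7, 0, 0, 0, 1],
  [0, 0, 0, 1.66, 1.91, 1.6, 1],
  [0, 0, 0, 1.66, 1.91, 1.6, 1],
  [0, 0, 0, 1.66, 1.91, 1.6, 1],
  [0, 0, 0, 1.66, 1.91, 1.6, 1],
  [0, 0, 0, 1.66, 1.91, 1.6, 1],
  [0, 0, 0, 1.66, 1.91, 1.6, 1],
  [0, 0, 0, 1.66, 1.91, 1.6, 1],
  [0, 0, 0, 1.66, 1.91, 1.6, 1],
  [0, 0, 0, 1.66, 1.91, 1.6, 1],
  [0, 0, 0, 1.66, 1.91, 1.6, 1],
  [0, 0, 0, 0, 0, 0, 1],
])

```text
time_s: 10.58
position: [578.1, 41.8, 58.6]
eef_rot: [2.442, -0.0, -0.102]
contact_force: [-0.2, 0.5, -0.8]
grip_width: 0.335
```

```bash
python3 - <<'E'
from h import *
p,q=tool();print(manip.state()['joint_positions'].round(2))
y=np.radians(-95.6);h=np.array([np.cos(y),np.sin(y),0]);foot=np.array([563.3,-93.5,0]);R=toolR(y,40)
T=foot-(85+55)*h; T[2]=28.6; delta(T,R)
t=cam('top')
# shim in hand from the top view
for i,s,c,m in blobs(orange(t['frame']),100):
    r=cv2.boxPoints(cv2.minAreaRect(np.argwhere(m)[:,::-1].astype(np.float32)));print(r.round(1).tolist(),[onz(t,*x,40).round(0)[:2].tolist() for x in r])
s=look('pics/pre.png',foot+[0,50,50],w=75,hh=70)
E
```

```text
[-0.14  0.65 -0.45  1.67  0.8   1.47 -1.  ]
tcp [578.1  41.8  58.6] shift now-axes cm [-0.15 -2.23  2.04] rotvec deg [ 0.1  0.1 -0.2] shift target-axes cm [-0.15 -2.23  2.05]
[[204.39999389648438, 225.6999969482422], [205.6999969482422, 215.10000610351562], [235.1999969482422, 218.8000030517578], [233.8000030517578, 229.39999389648438]] [[565.0, 51.0], [596.0, 47.0], [584.0, -39.0], [553.0, -35.0]]
pics/pre.png x0,y0 195 139
```

View pics/pre.png

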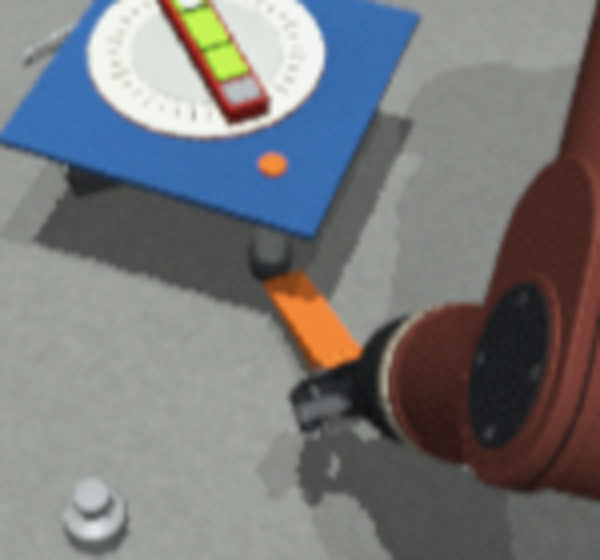

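The view shows the shim's thin end at crop (285,280) just short of the black foot at (270,255), heading for it. I check the foot's position by ray and then lower the shim.

```bash
python3 - <<'E'
from h import *
s=cam('scene');print('foot centre by ray',[onz(s,195+270/4,139+v/4,z).round(1) for v,z in((255,20),(255,24))])
g=s['frame'][190:215,250:275].max(2);print(g)
E
```

```text
foot centre by ray [array([ 557.1, -100.5,   20. ]), array([558.8, -97.5,  24. ])]
[[149 163 170 170 172 172 173 173 173 172 171 173 172 172 169 169 170 173
  172 171 174 173 174 175 175]
 [109 130 141 151 166 172 172 171 172 171 172 174 172 171 171 172 173 172
  174 173 172 173 174 174 173]
 [ 81  86  92 111 129 140 147 158 167 168 170 173 174 173 171 173 174 174
  175 174 173 173 174 173 171]
 [ 75  74  76  81  84  88 102 117 134 139 154 169 171 173 173 174 175 175
  176 175 173 174 173 174 165]
 [ 78  76  78  77  73  74  80  81  82  91 116 136 141 154 167 172 173 174
  175 174 175 173 172 171 154]
 [ 77  77  78  75  76  75  75  73  74  78  83  88  96 115 133 142 156 168
  173 173 173 174 171 163 129]
 [ 76  76  79  74  78  78  78  77  82  84  84  86  86  85  89  93 114 132
  142 150 160 170 169 153  96]
 [ 78  78  76  78  78  77  78  77  81  86  93  95  91  86  87  84  87  84
   91 105 123 138 142 125  82]
 [ 80  77  77  78  80  80  79  76  76  88  93  97  97  95  93  87  75  73
   77  82  82  85  89  86  74]
 [ 77  78  77  78  78  80  78  71  69  86  94  94  96  97  95  89  74  6
[... 908 characters left out ...]
62  44  31  33  47  60  74  98 109 120
  131 133 138 141 115  98  98]
 [ 79  79  77  78  80  79  80  80  74  69  58  72  98 106 114 127 130 130
  131 138 149 157 138 114  97]
 [ 82  78  77  76  78  78  81  80  80  77  79  97 125 128 132 132 131 132
  134 144 161 163 157 136 109]
 [ 80  79  79  78  77  79  81  81  78  80  81  96 121 135 142 137 133 135
  137 153 162 163 164 153 126]
 [ 80  79  79  78  78  78  80  78  78  80  77  86 119 168 198 179 148 142
  153 164 165 164 163 161 153]
 [ 83  84  84  78  77  78  78  79  77  81  79  81 110 172 223 226 211 207
  210 204 175 170 169 171 183]
 [115 116 105  85  82  84  82  79  79  79  79  80  87 129 199 235 238 239
  238 234 220 218 218 218 224]]
```

Request:
apply_moves([
  [0, 0, 0, -0.05, -0.55, 0.5, 1],
  [0, 0, 0, -0.05, -0.55, 0.5, 1],
  [0, 0, 0, -0.05, -0.55, 0.5, 1],
  [0, 0, 0, 0, -0.25, 0.3, 1],
  [0, 0, 0, 0, 0, 0, 1],
  [0, 0, 0, 0, 0, 0, 1],
])

```text
time_s: 11.48
position: [576.1, 48.8, 32.6]
eef_rot: [2.443, -0.0, -0.097]
contact_force: [1.7, -0.0, -0.9]
grip_width: 0.334
```

Request:
apply_moves([
  [0, 0, 0, 0, -0.13, 0.15, 1],
  [0, 0, 0, 0, -0.13, 0.15, 1],
  [0, 0, 0, 0, -0.03, 0.04, 1],
  [0, 0, 0, 0, 0, 0, 1],
  [0, 0, 0, 0, 0, 0, 1],
])

```text
time_s: 12.1
position: [576.1, 48.9, 28.6]
eef_rot: [2.443, -0.0, -0.097]
contact_force: [-1.2, 0.9, 6.2]
grip_width: 0.335
```

Request:
apply_moves([
  [0, 0, 0, 0, 0.38, 0.32, 1],
  [0, 0, 0, 0, 0.38, 0.32, 1],
  [0, 0, 0, 0, 0.38, 0.32, 1],
  [0, 0, 0, 0, 0.38, 0.32, 1],
  [0, 0, 0, 0, 0.38, 0.32, 1],
  [0, 0, 0, 0, 0.38, 0.32, 1],
  [0, 0, 0, 0, 0, 0, 1],
])

```text
time_s: 12.98
position: [573.6, 18.8, 28.6]
eef_rot: [2.443, -0.001, -0.098]
contact_force: [1.3, -0.3, 5.6]
grip_width: 0.334
```

```bash
cat >> h.py <<'E'
def bubble(v=False):
    d=cam('top'); a=np.array([558.4,-129.5,147]);b=np.array([543.7,-287.6,154]);m=(a+b)/2;u=(b-a)/np.linalg.norm(b-a);n=np.cross([0,0,1],u)
    S=np.arange(-70,71,1.)
    P=np.array([[proj(d,m+s*u+w*n) for w in(-4,-2,0,2,4)] for s in S]).astype(np.float32)
    im=cv2.remap(d['frame'],P[...,0],P[...,1],cv2.INTER_LINEAR).astype(float).mean(1)
    sat=(im.max(1)-im.min(1))/im.max(1);val=im.max(1)
    if v:
        for i in range(0,141,3): print(int(S[i]),round(sat[i],2),int(val[i]),end=' | ')
    return S,sat,val
E
python3 - <<'E'
from h import *
bubble(True)
E
```

```text
-70 0.07 220 | -67 0.07 219 | -64 0.08 220 | -61 0.07 214 | -58 0.13 195 | -55 0.48 192 | -52 0.73 195 | -49 0.73 225 | -46 0.71 228 | -43 0.71 226 | -40 0.71 226 | -37 0.72 226 | -34 0.72 226 | -31 0.72 227 | -28 0.72 227 | -25 0.7 206 | -22 0.64 163 | -19 0.69 188 | -16 0.73 225 | -13 0.73 227 | -10 0.73 226 | -7 0.73 226 | -4 0.73 225 | -1 0.73 226 | 2 0.73 225 | 5 0.73 225 | 8 0.74 225 | 11 0.74 227 | 14 0.75 227 | 17 0.76 198 | 20 0.53 134 | 23 0.14 171 | 26 0.04 221 | 29 0.03 233 | 32 0.04 232 | 35 0.04 231 | 38 0.04 231 | 41 0.04 231 | 44 0.04 226 | 47 0.16 208 | 50 0.53 189 | 53 0.59 189 | 56 0.2 178 | 59 0.06 196 | 62 0.08 206 | 65 0.07 203 | 68 0.07 203 |
```

```bash
cat >> h.py <<'E'
def bub():
    S,sat,val=bubble(); k=(np.abs(S)<52)&(sat<.38)&(val>140); l=lambda a,b:S[(S>a)&(S<b)][np.argmin(val[(S>a)&(S<b)])]
    print('low-sat span',S[k].min(),S[k].max(),'centre rel. lines',S[k].mean()+0.8,'lines',l(-28,-14),l(14,28))
    st=manip.state();print('t',st['time_s'],'tcp',st['position'].round(1),'F',st['contact_force'].round(1),'rot',st['eef_rot'].round(3))
E
python3 -c "from h import *; bub()"
```

```text
low-sat span 21.0 48.0 centre rel. lines 35.3 lines -22.0 20.0
t 13.075 tcp [573.6  18.9  28.6] F [ 0.8 -1.   5.8] rot [ 2.443e+00 -1.000e-03 -9.700e-02]
```

Request:
apply_moves([
  [0, 0, 0, 0, 0.38, 0.32, 1],
  [0, 0, 0, 0, 0.38, 0.32, 1],
  [0, 0, 0, 0, 0.38, 0.32, 1],
  [0, 0, 0, 0, 0.38, 0.32, 1],
  [0, 0, 0, 0, 0, 0, 1],
])

```text
time_s: 13.7
position: [571.9, 0.7, 28.6]
eef_rot: [2.445, -0.001, -0.096]
contact_force: [0.8, 4.4, 7.1]
grip_width: 0.337
```

```bash
python3 - <<'E'
from h import *
bub()
look('pics/slide.png',[567,-60,50],w=75,hh=70)
E
```

```text
low-sat span 21.0 46.0 centre rel. lines 34.3 lines -22.0 20.0
t 13.75 tcp [572.    0.7  28.6] F [1.  3.8 7.7] rot [ 2.445e+00 -1.000e-03 -9.600e-02]
pics/slide.png x0,y0 191 136
```

View pics/slide.png

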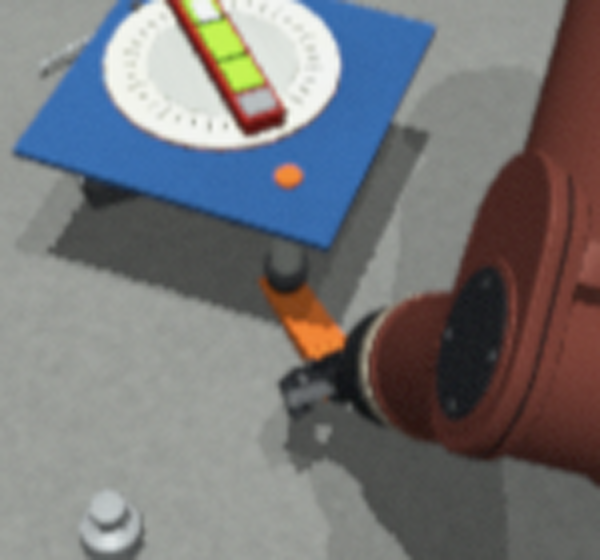

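The foot at crop (287,268) now touches the slope, roughly centred across the shim, and the bubble has begun to move. I continue in smaller steps.

Request:
apply_moves([
  [0, 0, 0, 0, 0.23, 0.19, 1],
  [0, 0, 0, 0, 0.23, 0.19, 1],
  [0, 0, 0, 0, 0.23, 0.19, 1],
  [0, 0, 0, 0, 0.23, 0.19, 1],
  [0, 0, 0, 0, 0.23, 0.19, 1],
  [0, 0, 0, 0, 0, 0, 1],
  [0, 0, 0, 0, 0, 0, 1],
])

```text
time_s: 14.68
position: [570.7, -13.4, 28.7]
eef_rot: [2.446, -0.002, -0.095]
contact_force: [1.8, 5.9, 7.1]
grip_width: 0.334
```

```bash
python3 -c "from h import *; bub()"
```

```text
low-sat span 10.0 35.0 centre rel. lines 23.3 lines -19.0 19.0
t 14.725 tcp [570.7 -13.4  28.6] F [1.6 6.8 7.2] rot [ 2.446e+00 -2.000e-03 -9.500e-02]
```

Request:
apply_moves([
  [0, 0, 0, 0, 0.23, 0.19, 1],
  [0, 0, 0, 0, 0.23, 0.19, 1],
  [0, 0, 0, 0, 0.23, 0.19, 1],
  [0, 0, 0, 0, 0.23, 0.19, 1],
  [0, 0, 0, 0, 0.23, 0.19, 1],
  [0, 0, 0, 0, 0, 0, 1],
  [0, 0, 0, 0, 0, 0, 1],
])

```text
time_s: 15.6
position: [569.2, -28.5, 28.6]
eef_rot: [2.445, -0.001, -0.095]
contact_force: [0.4, 6.0, 5.7]
grip_width: 0.335
```

```bash
python3 -c "from h import *; bub()"
```

```text
low-sat span -51.0 24.0 centre rel. lines 9.585714285714287 lines -15.0 26.0
t 15.65 tcp [569.2 -28.4  28.6] F [0.9 5.5 6.6] rot [ 2.445e+00 -1.000e-03 -9.500e-02]
```

Request:
apply_moves([
  [0, 0, 0, 0, 0.23, 0.19, 1],
  [0, 0, 0, 0, 0.23, 0.19, 1],
  [0, 0, 0, 0, 0.23, 0.19, 1],
  [0, 0, 0, 0, 0, 0, 1],
  [0, 0, 0, 0, 0, 0, 1],
])

```text
time_s: 16.27
position: [568.3, -37.4, 28.6]
eef_rot: [2.445, -0.001, -0.095]
contact_force: [1.6, 5.9, 5.5]
grip_width: 0.34
```

```bash
python3 -c "
from h import *
bub();bubble(True)"
```

```text
low-sat span -51.0 16.0 centre rel. lines -1.4999999999999998 lines -15.0 27.0
t 16.325 tcp [568.3 -37.5  28.6] F [1.1 6.  6.3] rot [ 2.445e+00 -1.000e-03 -9.500e-02]
-70 0.31 188 | -67 0.04 196 | -64 0.08 207 | -61 0.07 206 | -58 0.08 206 | -55 0.08 206 | -52 0.05 187 | -49 0.32 184 | -46 0.71 188 | -43 0.79 208 | -40 0.77 227 | -37 0.76 226 | -34 0.77 225 | -31 0.77 225 | -28 0.78 225 | -25 0.77 225 | -22 0.77 227 | -19 0.77 219 | -16 0.76 178 | -13 0.63 163 | -10 0.33 204 | -7 0.05 222 | -4 0.03 226 | -1 0.03 227 | 2 0.03 229 | 5 0.03 229 | 8 0.04 230 | 11 0.05 229 | 14 0.1 220 | 17 0.53 222 | 20 0.83 227 | 23 0.82 219 | 26 0.78 171 | 29 0.75 152 | 32 0.79 205 | 35 0.81 227 | 38 0.81 225 | 41 0.81 225 | 44 0.81 224 | 47 0.82 225 | 50 0.82 225 | 53 0.83 226 | 56 0.85 214 | 59 0.72 185 | 62 0.3 180 | 65 0.06 181 | 68 0.08 192 |
```

The tilt has shifted the level in the image. The lines are at −14.5 and +28, and the bubble spans −10 to +16.5, so its centre is about −3.4 mm from the middle. I pull back 2.5 mm, let go, and retreat along the tool axis.

Request:
apply_moves([
  [0, 0, 0, 0, -0.1, -0.08, 1],
  [0, 0, 0, 0, -0.1, -0.08, 1],
  [0, 0, 0, 0, 0, 0, 1],
  [0, 0, 0, 0, 0, 0, 1],
])

```text
time_s: 16.88
position: [568.2, -37.3, 28.6]
eef_rot: [2.443, -0.001, -0.098]
contact_force: [4.0, -1.8, 5.7]
grip_width: 0.339
```

```bash
cat >> h.py <<'E'
def bub2():
    S,sat,val=bubble(); l=lambda a,b:(S[(S>a)&(S<b)]*np.clip(215-val,0,None)[(S>a)&(S<b)]).sum()/np.clip(215-val,0,None)[(S>a)&(S<b)].sum()
    k=(np.abs(S)<40)&(sat<.4); a,b=l(-24,-8),l(22,36)
    print('bubble',S[k].min(),S[k].max(),'lines',a.round(1),b.round(1),'rel',(S[k].mean()-(a+b)/2).round(1))
    st=manip.state();print('t',st['time_s'],'tcp',st['position'].round(1),'F',st['contact_force'].round(1),st['grip_width'])
E
python3 -c "
from h import *
bub2()"
```

```text
bubble -10.0 16.0 lines -13.9 28.0 rel -4.1
t 16.925 tcp [568.2 -37.3  28.6] F [ 3.7 -1.9  5.2] 0.3306666928769635
```

Request:
apply_moves([
  [0, 0, 0, 0, -0.1, -0.08, 1],
  [0, 0, 0, 0, -0.1, -0.08, 1],
  [0, 0, 0, 0, 0, 0, 1],
  [0, 0, 0, 0, 0, 0, 1],
  [0, 0, 0, 0, 0, 0, 1],
])

```text
time_s: 17.55
position: [567.6, -35.8, 28.6]
eef_rot: [2.441, 0.0, -0.099]
contact_force: [0.5, -4.0, 6.5]
grip_width: 0.335
```

```bash
python3 -c "
from h import *
bub2()"
```

```text
bubble -8.0 16.0 lines -14.3 27.8 rel -2.7
t 17.6 tcp [567.6 -35.8  28.6] F [ 1.1 -5.2  6.4] 0.33266427358172346
```

Request:
apply_moves([
  [0, 0, 0, 0, -0.1, -0.08, 1],
  [0, 0, 0, 0, 0, 0, 1],
  [0, 0, 0, 0, 0, 0, 0.2],
  [0, 0, 0, 0, 0, 0, -0.2],
  [0, 0, 0, 0, 0, 0, -0.6],
  [0, 0, 0, 0, 0, 0, -1],
  [0, 0, 0, 0, 0, 0, -1],
  [0, 0, 0, 0, 0, 0, -1],
])

```text
time_s: 18.6
position: [568.0, -32.8, 28.0]
eef_rot: [2.444, 0.0, -0.097]
contact_force: [0.9, 0.1, -0.7]
grip_width: 0.997
```

```bash
python3 -c "
from h import *
bub2()"
```

```text
bubble -7.0 18.0 lines -14.4 27.6 rel -1.1
t 18.65 tcp [568.  -32.8  28. ] F [0.8 0.  0.3] 0.9992785981276257
```

Released with no contact force, and the bubble is at −1.1 mm. Retreating.

Request:
apply_moves([
  [0, 0, 0, 0, 0, -1.0, -1],
  [0, 0, 0, 0, 0, -1.5, -1],
  [0, 0, 0, 0, 0, -2, -1],
  [0, 0, 0, 0, 0, -3, -1],
  [0, 0, 0, 0, 0, -3, -1],
  [0, 0, 0, 0, 0, -3, -1],
  [0, 0, 0, 0, 0, 0, -1],
  [0, 0, 0, 0, 0, 0, -1],
])

```text
time_s: 19.65
position: [576.3, 53.4, 131.4]
eef_rot: [2.443, 0.0, -0.097]
contact_force: [0.1, -0.4, -0.3]
grip_width: 1.001
```

```bash
python3 -c "
from h import *
bub2()
look('pics/end.png',[567,-60,50],w=95,hh=70)"
```

```text
bubble -7.0 18.0 lines -14.4 27.6 rel -1.1
t 19.7 tcp [576.1  52.9 131.1] F [-1.  -1.   0.1] 1.0002697872420132
pics/end.png x0,y0 171 136
```

View pics/end.png

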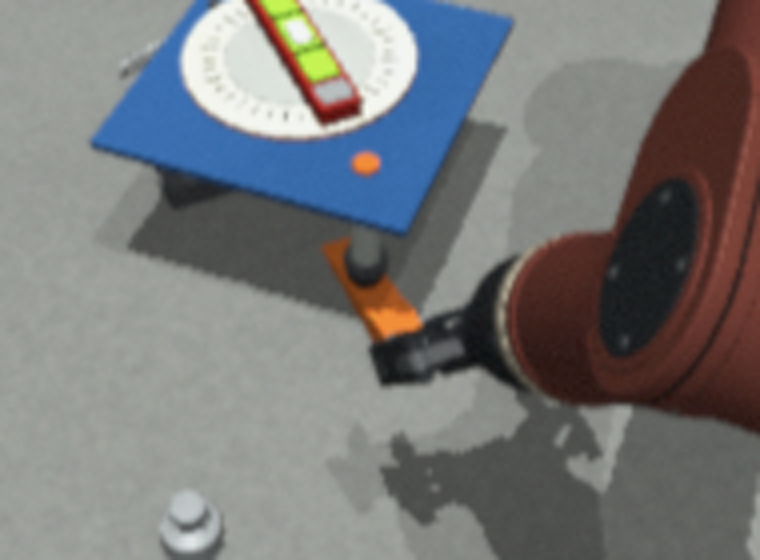

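The foot at crop (366,265) sits centred on the shim, which lies flat. The bubble at (300,33) is between the lines and the gripper is clear of everything. Handing in.

```bash
python3 -c "
from plant import manip
print(manip.close_job())"
```

```text
the job is handed in; nothing more can be done
None
```

I picked up the orange shim by its tail with the gripper leaned back 40°. I lined it up with the stand and slid it flat on the bench, thin end first, under the short leg's foot. It went about 3 mm too far (bubble at −3.4 mm), so I drew it back about 4 mm, let go and backed away along the tool axis.

- **Bubble:** it read −1.1 mm from the middle of the two lines after release, and the same after the gripper had retreated. The limit is ±7.5 mm.
- **Contact:** the last picture shows the foot centred on the shim, the shim flat and the gripper clear. The wrist force was about 1 N, which is noise. I could not measure the foot's load on the shim directly; I inferred it from the leg resting on the slope with the stand held level.
- **Bystanders:** I kept the paths well away from the motor, the weight and the screwdriver, but did not re-measure them at the end.
- **Disagreements:**
  - The two estimates of the foot's position differed by about 5 mm, which was harmless.
  - My first bubble script gave wrong values as the stand levelled and the level shifted in the picture. I replaced it with one measured against the black lines.
  - The first pull-back barely moved the shim because friction held it, so I pulled further.
- **Finish:** the job was handed in at about 20 s of the 53 s allowed; no verdict was reported.

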